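# Index the dividing wheel and thread its locking rod

## Task

Turn the dividing wheel anticlockwise (seen from above) until the next of its four bushes clicks in over the bush on the stand's low bracket. Then take the steel rod from the tool block, thread it down through the wheel's bush and on through the bracket's bush until its tip sticks out about 2 cm below, clear of the bench, and finish while still holding it there, so that I can tighten the thumbscrew. Keep off the soft bowl on the wheel and leave the other things on the bench where they are.

Things in the scene. Friction and masses are not known exactly. Their poses are not given: they have to be found in the camera images.
- stand: Cast stand of a potter's dividing wheel, bolted down, never moves. Origin on the bench, on the wheel's vertical axis; z up; -x points along its one low bracket, 16 mm wide, top 69 mm above the bench, which ends 120 mm from the axis in a bush (upright tube, brass mouth) with a thumbscrew outside. Round foot 166 mm across, up to 22 mm high; column 44 mm thick.
- low_bush (a point): Centre of the flared brass upper mouth of the bracket's bush, 74 mm above the bench, 120 mm from the wheel's axis. Upright tube open at both ends: bore 15 mm, widening to about 23 mm over the top 6 mm; its lower end is 50 mm above the bench, with nothing under it.
- wheel_head (a joint): Turn of the wheel head, rad, growing anticlockwise from above; no end stops; starts at 0.42 to 1.12. A sprung ball catches it wherever one of its four bushes is over the bracket's bush: 0, 1.571, .. (next: 1.571). From 0.36 to 0.15 before a catch it needs about 1.5 N at a bush; let go within 0.1 of it, it snaps in and centres itself; elsewhere it turns with about 0.2 N and stays where left.
- lug_bush (a point): Centre of the brass mouth of the wheel bush that comes over the bracket next (anticlockwise); 120 mm above the bench and from the axis. Open tube 92 to 120 mm above the bench, outside 27 mm (35 at the flared rim, top 6 mm), bore 16 mm, about 24 at the mouth; on a spoke 15 mm wide. Grip it from above, a finger on each side of the spoke, or push it. 32 mm free from it to the disc.
- bowl_on_wheel: Soft upturned clay bowl, 122 mm wide, 61 mm high, standing loose in the middle of the wheel's 147 mm disc; origin under its centre, on the disc's top 105.5 mm above the bench. From the disc four spokes, 90 degrees apart, carry one bush each.
- tool_block: Wooden tool block, 66 x 176 x 45 mm, heavy, does not move; origin under its centre. Five holes: the locking rod stands in the one 60 mm from the centre towards its -y end; three slender clay tools and a pencil stand (fixed) at the other end, 15 to 66 mm from the centre towards +y, up to 196 mm above the bench.
- rod: The locking rod: plain straight steel rod, 12 mm thick, 180 mm long, about 0.16 kg, standing upright in the tool block in a 14 mm hole, its lower end 6 mm above the bench. Origin at the centre of its lower tip, z up along the rod. The lowest 12 mm taper to 5 mm.
- rod_top (a point): Centre of the rod's upper end, 180 mm from its tip.
- vase_tall: Bystander: leather-hard clay candlestick vase, 326 mm tall on a 160 mm foot, at the back left; origin under its centre.
- vase_short: Bystander: slim leather-hard clay bottle, 75 mm wide, 270 mm tall, at the back right; origin under its centre.
- plaster_stamp_1: Bystander: white plaster roller stamp lying down, 27 x 48 x 26 mm, front right; origin under its centre.
- glaze_jar_1: Bystander: white jar with a round lid, 52 mm wide, 68 mm tall, left; origin under its centre.
- glaze_jar_3: Bystander: white jar with a round lid, 52 mm wide, 68 mm tall, left, behind the other; origin under its centre.
- masking_tape: Bystander: roll of tape lying flat, 102 mm across, 24 mm high, at the back in the middle; origin under its centre.
- wood_rib: Bystander: flat oval wooden rib, 64 x 110 x 8 mm, at the front edge in the middle; origin under its centre.
Things that resemble listed ones, but are neither listed nor needed, are in the scene too. Leave any red look-alike of the bowl_on_wheel alone.

How it is judged:
On the way, in this order (a step that is already met when the one before it is completed fails the run):
1. the wheel is turned anticlockwise into its next catch (value of joint wheel_head between 1.5 and 1.64 rad and velocity of joint wheel_head below 0.1 rad/s), for 0.2 s.
2. the rod's tip enters the wheel's bush from above (value of joint wheel_head between 1.5 and 1.64 rad and horizontal distance between rod and lug_bush below 0.008 m and height (world z) of rod below 0.115 m and angle between rod's own z axis and vertical below 0.2 rad), for 0.05 s.
At the end, for the whole second after the job is handed in: Wheel in the catch at 1.571 (within 0.07 rad); rod upright (within 0.08 rad) through both bushes, its tip within 6 mm of the low bush's axis and 8 to 42 mm above the bench, at rest and still gripped; the bowl within 20 mm of the wheel's middle (value of joint wheel_head between 1.5 and 1.64 rad and horizontal distance between rod and low_bush below 0.006 m and horizontal distance between rod_top and lug_bush below 0.012 m and angle between rod's own z axis and vertical below 0.08 rad and height (world z) of rod between 0.008 and 0.042 m and contact force between the fingers and rod above 1 N and linear speed of rod below 0.02 m/s and horizontal distance between bowl_on_wheel and stand below 0.02 m); the arm keeps its last pose, push and grip.
It fails at once if the robot presses on the soft bowl on the wheel (contact force between any of the fingers, the arm and bowl_on_wheel above 3 N).
It fails at once if a bystander is shifted by more than 3 cm or tipped (distance of any of vase_tall, vase_short, plaster_stamp_1, glaze_jar_1, glaze_jar_3, masking_tape, wood_rib from where it was at the start of the episode above 0.03 m or angle between any of vase_tall, vase_short's own z axis and vertical above 0.3 rad).
It fails at once if the wheel is turned past the next catch or back past the last one (value of joint wheel_head above 1.9 rad or value of joint wheel_head below 0.1 rad).
It also fails if it takes over 67 s, if anything falls off the work surface, if the arm or the gripper's body presses on something with over 40 N, if the wrist force passes 120 N, or if a joint passes its speed limit or range.

## Robot

A 6-joint arm with a two-finger parallel gripper is mounted at the origin on a cart in front of the work surface, level with it; the furniture and walls round the work are solid. World frame = base frame: x ahead of the robot, y to its left, z up, the work surface at z = 0. Lengths are in m, angles in rad, forces in N, time in s.
With the tool pointing down it reaches from about 0.4 to 0.925 m from the base axis. Payload 12.5 kg.
Tool frame: the origin (TCP) lies on the centre line of the jaws, within the pads' length; the fingertips stand 8 mm ahead of it and the grasp point (between the pads) lies 11 mm behind it; z points along the fingers, y is the line along which they close (so a half turn about z gives the same grasp; the last joint's range is limited). The gripper opens to 95 mm and grips with 3 to 60 N. Pads are 20 mm wide; open, the fingers measure 119 mm over their backs; the gripper's body (75 mm by 180 mm) begins 59 mm behind the grasp point.
Start: joints at [-1.262, 0.491, 1.559, -0, 1.092, -0.106], TCP at [0.252, -0.572, 0.223] pointing down, gripper open.
Joint ranges: [-3.1, 3.1], [-0.84, 2.19], [0.05, 2.79], [-1.13, 4.28], [0.06, 2.93], [-2.69, 2.69]. Speed limits (rad/s): [2.22, 2.22, 2.79, 3.14, 3.14, 3.14].

## Interface

Orientations are given as a unit quaternion [w, x, y, z].
In Python, from rig import monitor, viewer, workorder gives the robot as it stands. The module is installed in compiled form; this text tells all that it offers.
- The arm moves only by the tool move_arm, never from a script. Its argument "increments" is a list of rows, each a list of 7 numbers: the turn, a rotation vector about the tool's x, y, z in degrees, then the shift along the tool's x, y, z in cm, then the opening, from 0 (shut) to 1 (fully open). In form: [[wx, wy, wz, dx, dy, dz, jaw], ...]. A call has 1 to 5 rows; each row is the pose to reach, as a shift and turn from the pose commanded when the call began, along the tool's axes at that moment; what a row does not reach only later rows make up. A row lasts 1/8 s, in which the tool goes at most 62.5 mm and 10.7 degrees, less where a joint would pass 70% of its speed; a pose out of reach is approached as far as the arm can. A call with a gripper value outside its range is refused whole. The fingers move at their own pace and stop on an object; the grip force is fixed at half the most. Time passes only in rows, so rows that repeat a pose let the fingers close. It gives the time, the measured TCP pose, the force, the opening and the grip force at its end, in the units of the state.
- monitor.get_obs(): the state, without advancing time (a new reading comes with each control period).
- viewer.grab_frame(name): name is "scene" or "side" or "wrist"; returns (picture, depth): 420x560x3 uint8, blue, green, red; 420x560 float32, m along the optical axis (not along the pixel's ray), 0 where there is no reading.
- viewer.get_calibration(name): a dict with "intrinsics" (3x3 intrinsics, pixels), "dist_coeffs" ([k1, k2, p1, p2, k3] as OpenCV has them; the pictures are not rectified), "position" and "attitude" of the camera in the world; the wrist camera has in their place "hand_eye" (4x4, takes a point from camera to tool coordinates, whose origin is the TCP and whose axes are the flange's). Camera axes: x right, y up, looking along -z (the intrinsics and any distortion apply to the point x, -y, -z); pixel columns grow to the right and rows downward; lengths in m; the calibration is good to about 2 mm. A picture is of the moment at which its call begins: read the wrist's pose just before it. get_calibration takes no time and is no camera call.
- workorder.job_done(): hands the job in; it is judged then, once.
The state is a dict: "time_s": time; "joint_pos": joint angles; "dq": joint speeds; "tau": joint torques, N m; "tool_pos": TCP position; "eef_rot": TCP orientation; "wrist_force": force on the tool from outside, world axes, zero at the start; "torque": the same for the moment, N m; "grip_width": opening from 0.0 (shut) to 1.0 (fully open); "finger_force": force on a finger pad.
Only numpy, scipy, OpenCV 4.12 (cv2) and the standard library are available. Lean on these libraries where they do the work, as an engineer would, in place of code of your own. Each camera call takes 0.05 s, during which the arm holds its last target. There are 200 camera calls.

## Working session

There is one attempt and no reset: what is moved stays moved. The work goes in short steps, Python scripts to look and compute and a tool call to move; the robot and the scene stay as the last step left them, time stands still between calls to the robot, and variables do not carry over. Pictures are saved under pics/ and viewed, at most 10 in all, crops included, and the job is handed in when it is done.

Besides the shell and the picture viewer there is one more tool, called after ">>>" in YAML: its name, and indented under it one key for each argument. move_arm: Moves the arm, as the interface text tells. Its arguments: {"type":"object","properties":{"increments":{"type":"array"}},"required":["increments"]}

```bash
mkdir -p pics
cat > h.py <<'E'
import numpy as np, cv2
from scipy.spatial.transform import Rotation as R
from rig import monitor, viewer, workorder
def Rq(q): return R.from_quat([q[1],q[2],q[3],q[0]]).as_matrix()
def cam(name,obs=None):
    c=viewer.get_calibration(name); K=np.array(c["intrinsics"],float); d=np.array(c["dist_coeffs"],float)
    if name=="wrist":
        H=np.array(c["hand_eye"]); o=obs or monitor.get_obs(); Rt=Rq(o["eef_rot"])
        return K,d,Rt@H[:3,:3],Rt@H[:3,3]+np.array(o["tool_pos"])
    a=np.array(c["attitude"],float)
    Rm=a if a.shape==(3,3) else Rq(a)
    return K,d,Rm,np.array(c["position"],float)
def rays(C,px):
    K,d,Rm,t=C; u=cv2.undistortPoints(np.array(px,float).reshape(-1,1,2),K,d)[:,0]
    return np.c_[u[:,0],-u[:,1],-np.ones(len(u))]@Rm.T
def onz(C,px,z):
    r=rays(C,px); return C[3]+r*((z-C[3][2])/r[:,2])[:,None]
def bydepth(C,px,dep): return C[3]+rays(C,px)*np.array(dep)[:,None]
def proj(C,P):
    K,d,Rm,t=C; p=(np.atleast_2d(P)-t)@Rm; p=p*[1,-1,-1]
    return cv2.projectPoints(p,np.zeros(3),np.zeros(3),K,d)[0][:,0]
def grab(name):
    o=monitor.get_obs(); im,dep=viewer.grab_frame(name); return cam(name,o),im,dep
def cloud(C,dep):
    v,u=np.mgrid[:dep.shape[0],:dep.shape[1]]
    P=bydepth(C,np.c_[u.ravel(),v.ravel()],dep.ravel()); return P.reshape(*dep.shape,3)
E
python3 - <<'E'
from h import *
print(viewer.get_calibration("scene"));print(viewer.get_calibration("wrist"))
for n in("scene","side"):
    C,im,dep=grab(n); cv2.imwrite(f"pics/{n}0.png",im); np.savez(f"{n}0.npz",im=im,dep=dep)
    print(n,C[3],(dep>0).mean())
print(monitor.get_obs())
E
```

```text
{'intrinsics': array([[431.92622111,   0.        , 281.59833947],
       [  0.        , 431.92622111, 211.72618096],
       [  0.        ,   0.        ,   1.        ]]), 'dist_coeffs': array([-0.09777348,  0.        ,  0.        ,  0.        ,  0.        ]), 'position': array([-0.27560197,  1.04260214,  0.72107553]), 'attitude': array([-0.27223261, -0.18405063,  0.50296842,  0.79939824])}
{'intrinsics': array([[344.82575807,   0.        , 283.95372449],
       [  0.        , 344.82575807, 209.71271317],
       [  0.        ,   0.        ,   1.        ]]), 'dist_coeffs': array([-0.01631837,  0.        ,  0.        ,  0.        ,  0.        ]), 'hand_eye': array([[ 3.92890267e-04,  9.67721356e-01,  2.52022266e-01,
         7.17049318e-02],
       [ 9.99999921e-01, -3.64653027e-04, -1.58746744e-04,
         2.30729220e-04],
       [-6.17219321e-05,  2.52022309e-01, -9.67721423e-01,
        -1.61939187e-01],
       [ 0.00000000e+00,  0.00000000e+00,  0.00000000e+00,
         1.00000000e+00]])}
scene [-0.27560197  1.04260214  0.72107553] 0.9038775510204081
side [ 0.41266456 -1.18126005  0.67773106] 0.9961479591836735
{'time_s': 0.1, 'joint_pos': array([-1.26158816e+00,  4.91521228e-01,  1.55936831e+00, -1.04226770e-05,
        1.09169467e+00, -1.05613101e-01]), 'dq': array([-0.00050298, -0.0022602 , -0.00228355,  0.00042609,  0.00108996,
       -0.0004212 ]), 'tau': array([ 4.30830085e-03, -6.13621616e+01, -2.58606327e+01,  6.94239722e-02,
        4.69751470e-02, -5.92955325e-05]), 'tool_pos': array([ 0.25184277, -0.57180078,  0.2221135 ]), 'eef_rot': array([-4.92744231e-04,  9.78566798e-01,  2.05929054e-01, -5.49815933e-05]), 'wrist_force': array([ 0.24069197,  0.205571  , -0.87605712]), 'torque': array([-0.02824248,  0.04419243, -0.01716368]), 'finger_force': 0.0, 'grip_width': 1.000182352487521}
```

View pics/scene0.png

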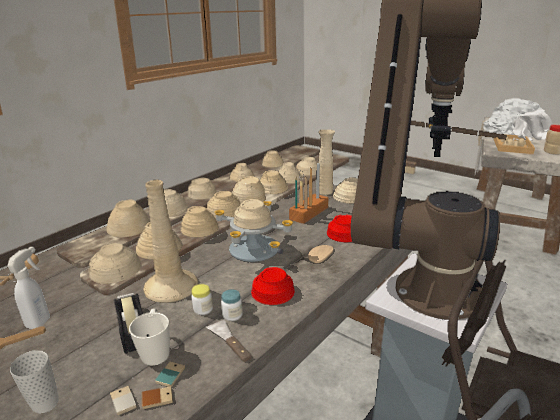

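View pics/side0.png

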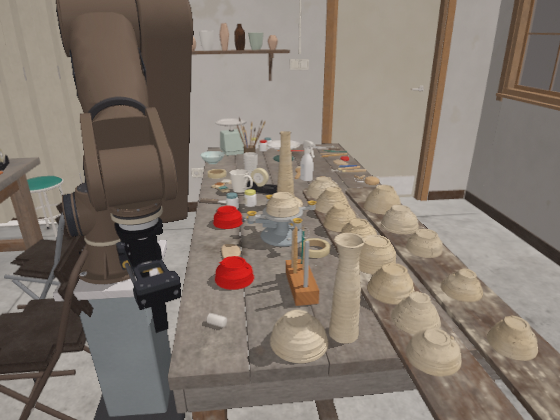

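The wheel with the pale bowl is at about scene (253,225) and side (282,215). Its brass bushes show as yellow spots at scene (235,236), (288,222) and (274,246). The tool block is at scene (308,208) and side (303,283). Look-alikes are the red bowls at scene (272,285) and (343,228), and the pale bowls on the boards at (223,203), (199,221) and (249,188). I choose the bowl on the blue-grey stand. Next is a close crop with measurements.

Run:
```python
from h import *
out=[]
for n,(x0,y0,x1,y1) in (("scene",(215,160,345,265)),("side",(240,175,340,315))):
    f=np.load(n+"0.npz"); im,dep=f["im"],f["dep"]; C=cam(n)
    P=cloud(C,dep); hsv=cv2.cvtColor(im,cv2.COLOR_BGR2HSV)
    m=cv2.inRange(hsv,(15,150,90),(30,255,255)); M=np.zeros_like(m); M[y0:y1,x0:x1]=m[y0:y1,x0:x1]
    k,l,s,c=cv2.connectedComponentsWithStats(M)
    for i in range(1,k):
        if s[i,4]>=5: print(n,"brass",c[i].round(1),s[i,4],np.median(P[l==i],0).round(3), onz(C,[c[i]],.12).round(3)[0])
    m=cv2.inRange(hsv,(5,140,90),(14,255,255))
    k,l,s,c=cv2.connectedComponentsWithStats(m)
    for i in range(1,k):
        if s[i,4]>=80:
            q=P[l==i]; q=q[(q[:,2]>.04)&(q[:,2]<.055)]
            if len(q)>10: print(n,"block",c[i].round(0),s[i,4],"top rect",cv2.minAreaRect(q[:,:2].astype(np.float32)))
    # disc bowl
    q=P[y0:y1,x0:x1].reshape(-1,3); q=q[(q[:,2]>.06)&(q[:,2]<.30)]
    print(n,q.min(0),q.max(0))
    s=4 if n=="scene" else 4
    out.append(cv2.resize(im[y0:y1,x0:x1],(395,int(395*(y1-y0)/(x1-x0))),interpolation=cv2.INTER_CUBIC))
H=max(o.shape[0] for o in out); cv2.imwrite("pics/crop1.png",np.hstack([cv2.copyMakeBorder(o,0,H-o.shape[0],0,0,0) for o in out]))
```

```text
scene brass [267.3 203. ] 22 [0.611 0.017 0.117] [0.609 0.024 0.12 ]
scene brass [219.3 211.9] 37 [0.696 0.165 0.118] [0.691 0.172 0.12 ]
scene brass [287.2 222.4] 45 [0.467 0.095 0.118] [0.463 0.101 0.12 ]
scene brass [235.  233.7] 46 [0.549 0.245 0.117] [0.543 0.251 0.12 ]
scene brass [274.5 244.1] 39 [0.465 0.162 0.071] [0.409 0.23  0.12 ]
scene block [308. 209.] 609 top rect ((0.5934557914733887, -0.20442138612270355), (0.06887577474117279, 0.18099427223205566), 2.524657964706421)
scene [ 0.378313   -0.57209257  0.06002626] [1.07441389 0.26277532 0.19514777]
side brass [268.5 196.3] 11 [0.54  0.247 0.117] [0.541 0.238 0.12 ]
side brass [311.8 202.2] 20 [0.697 0.163 0.119] [0.695 0.158 0.12 ]
side brass [251.3 212.8] 24 [0.466 0.096 0.118] [0.466 0.087 0.12 ]
side brass [297.1 220.1] 21 [0.617 0.016 0.118] [0.616 0.008 0.12 ]
side block [301. 285.] 833 top rect ((0.5917043685913086, -0.20934239029884338), (0.065690778195858, 0.17703364789485931), 1.7099697589874268)
side [ 0.4159487  -0.45237022  0.06001451] [0.88103191 0.64472816 0.27049225]
```

View pics/crop1.png

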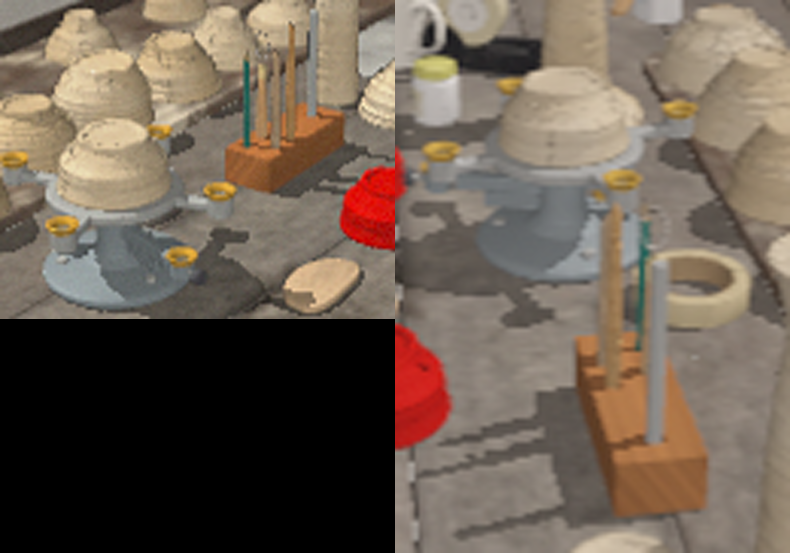

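The crop shows four brass wheel bushes and one lower one on the bracket (scene 274,244). The rod is the grey cylinder at the block's end nearer the side camera (top at about side 307,241), clear of the wooden and green tools. Brass heights of 0.117–0.119 and 0.071 match the description. The wheel centre is about (0.579, 0.131), radius 0.12.

```bash
cat >> h.py <<'E'
def yaw(o): 
    r=Rq(o["eef_rot"]); return np.degrees(np.arctan2(r[1,0],r[0,0]))
def plan(wps,p=None,y=None):
    "wps: (x,y,z,yaw). prints dyaw(deg about tool z), shift cm from the given start pose"
    o=monitor.get_obs(); Rt=Rq(o["eef_rot"]); p=np.array(o["tool_pos"])
    for w in wps:
        a=np.radians(w[3]); c,s=np.cos(a),np.sin(a)
        G=np.array([[c,s,0],[s,-c,0],[0,0,-1.]])
        print("rot",np.degrees(R.from_matrix(Rt.T@G).as_rotvec()).round(1),"shift",(100*Rt.T@(np.array(w[:3])-p)).round(2))
E
python3 - <<'E'
from h import *
Cs=cam("scene");Cd=cam("side")
A=np.load("scene0.npz");B=np.load("side0.npz")
Ps=cloud(Cs,A["dep"]);Pd=cloud(Cd,B["dep"])
# rod: grey column in side & scene
for n,C,P,im,(x0,y0,x1,y1) in(("side",Cd,Pd,B["im"],(300,235,315,290)),("scene",Cs,Ps,A["im"],(312,160,324,200))):
    q=P[y0:y1,x0:x1].reshape(-1,3); h=cv2.cvtColor(im,cv2.COLOR_BGR2HSV)[y0:y1,x0:x1].reshape(-1,3)
    k=(h[:,1]<60)&(h[:,2]>100)&(q[:,2]>.06)&(q[:,2]<.2)&(abs(q[:,0]-.595)<.04)&(abs(q[:,1]+.267)<.04)
    print(n,"rod",k.sum(),np.median(q[k],0),q[k][:,2].max())
def slab(P,x,y,z,t):
    q=P.reshape(-1,3);k=(q[:,0]>x[0])&(q[:,0]<x[1])&(q[:,1]>y[0])&(q[:,1]<y[1])&(q[:,2]>z[0])&(q[:,2]<z[1])
    print(t,k.sum(),*( (q[k].min(0).round(3),q[k].max(0).round(3)) if k.any() else ()))
for P in(Ps,Pd):
    slab(P,(.4,.9),(.28,.7),(.28,.34),"vtall top"); slab(P,(.4,.8),(.26,.7),(.13,.28),"vtall mid")
    slab(P,(.5,.9),(-.6,-.1),(.21,.3),"vshort")
    slab(P,(.5,.66),(.05,.2),(.15,.2),"bowltop")
    slab(P,(.3,.9),(-.3,.5),(.2,.5),"anything>.2")
plan([(.45,-.25,.36,60),(.543,.246,.34,107)])
E
```

```text
side rod 162 [ 0.59448857 -0.27107701  0.12754776] 0.18690973864354876
scene rod 90 [ 0.59415936 -0.25933459  0.12197004] 0.1857099636452737
vtall top 355 [0.609 0.419 0.28 ] [0.658 0.467 0.326]
vtall mid 1075 [0.599 0.413 0.13 ] [0.657 0.474 0.28 ]
vshort 205 [ 0.628 -0.455  0.211] [ 0.691 -0.385  0.268]
bowltop 341 [0.535 0.095 0.15 ] [0.619 0.179 0.168]
anything>.2 886 [0.605 0.419 0.2  ] [0.658 0.468 0.326]
vtall top 117 [0.61  0.409 0.281] [0.652 0.46  0.328]
vtall mid 420 [0.6   0.397 0.13 ] [0.662 0.448 0.279]
vshort 806 [ 0.625 -0.46   0.21 ] [ 0.693 -0.39   0.272]
bowltop 244 [0.536 0.075 0.15 ] [0.626 0.163 0.168]
anything>.2 343 [ 0.3   -0.156  0.2  ] [0.655 0.46  0.5  ]
rot [ -0.1  -0.  -36.2] shift [ 31.11 -21.48 -13.76]
rot [ -0.   -0.  -83.2] shift [ 59.61 -63.12 -11.72]
```

>>> move_arm:
  increments:
    - [0, 0, -10, 5, -3, -4, 1]
    - [0, 0, -20, 11, -7, -7, 1]
    - [0, 0, -28, 17, -11, -10, 1]
    - [0, 0, -36, 22, -16, -13, 1]
    - [0, 0, -42, 28, -20, -14, 1]

```text
time_s: 0.72
tool_pos: [0.3984, -0.3269, 0.3483]
eef_rot: [0.0, 0.839, 0.544, 0.0]
wrist_force: [2.2, -0.1, 0.6]
grip_width: 0.999
finger_force: 0.0
```

```bash
python3 -c "
from h import *
o=monitor.get_obs();print(o['tool_pos'],yaw(o),o['joint_pos'])
plan([(.543,.246,.34,107),(.47,.0,.34,107)])"
```

```text
[ 0.3983912  -0.32685503  0.34828897] 65.9650778108683 [-8.15297647e-01  2.20943144e-01  1.63528119e+00 -3.13393892e-05
  1.28441300e+00 -3.95800453e-01]
rot [  0.   0. -41.] shift [ 58.21 -10.13   0.8 ]
rot [  0.   0. -41.] shift [32.77 -6.77  0.81]
```

>>> move_arm:
  increments:
    - [0, 0, -8, 6, -1, 0, 1]
    - [0, 0, -17, 12, -2, 0, 1]
    - [0, 0, -25, 18, -3, 0, 1]
    - [0, 0, -34, 24, -4, 0, 1]
    - [0, 0, -41, 30, -5, 0, 0.8]

```text
time_s: 1.35
tool_pos: [0.4755, -0.0324, 0.3472]
eef_rot: [0.0, 0.595, 0.804, -0.0]
wrist_force: [1.4, -0.7, 0.5]
grip_width: 0.944
finger_force: 0.0
```

```bash
python3 -c "
from h import *
o=monitor.get_obs();print(o['tool_pos'],yaw(o))
plan([(.543,.246,.34,107)])"
```

```text
[ 0.47550059 -0.0324214   0.34724027] 107.0168651790665
rot [0. 0. 0.] shift [24.65 14.6   0.72]
```

>>> move_arm:
  increments:
    - [0, 0, 0, 5.3, 3.2, 0.2, 0.55]
    - [0, 0, 0, 10.5, 6.2, 0.4, 0.55]
    - [0, 0, 0, 15.7, 9.4, 0.6, 0.55]
    - [0, 0, 0, 21, 12.4, 0.7, 0.55]
    - [0, 0, 0, 24.5, 14.5, 0.7, 0.55]

```text
time_s: 1.98
tool_pos: [0.5435, 0.2446, 0.3397]
eef_rot: [-0.0, 0.596, 0.803, -0.0]
wrist_force: [0.4, -0.8, -1.1]
grip_width: 0.556
finger_force: 0.0
```

```bash
cat > brass.py <<'E'
from h import *
import sys
C,im,dep=grab("wrist"); cv2.imwrite(f"pics/{sys.argv[1]}.png",im)
P=cloud(C,dep); hsv=cv2.cvtColor(im,cv2.COLOR_BGR2HSV)
m=cv2.inRange(hsv,(15,130,80),(32,255,255)); m=cv2.morphologyEx(m,cv2.MORPH_CLOSE,np.ones((9,9)))
cs,_=cv2.findContours(m,cv2.RETR_EXTERNAL,cv2.CHAIN_APPROX_NONE)
for c in cs:
    if cv2.contourArea(c)<60: continue
    (x,y),ax,_=cv2.fitEllipse(cv2.convexHull(c)) if len(cv2.convexHull(c))>5 else cv2.minAreaRect(c)
    mk=np.zeros(m.shape,np.uint8); cv2.drawContours(mk,[c],-1,1,-1); mk=(mk>0)&(hsv[...,1]>130)
    z=np.percentile(P[mk][:,2],85); r=c[:,0]; 
    print("px",round(x),round(y),np.round(ax),"z",z.round(3),"on .12",onz(C,[(x,y)],.12)[0,:2].round(4),"on .074",onz(C,[(x,y)],.074)[0,:2].round(4))
o=monitor.get_obs();print(o['tool_pos'],yaw(o))
E
python3 brass.py w1; python3 -c "
from h import *
plan([(.543,.246,.34,107)])"
```

```text
px 357 349 [  8. 435.] z 0.436 on .12 [0.6961 0.0674] on .074 [0.7169 0.0379]
px 391 299 [26. 66.] z 0.43 on .12 [0.7117 0.1465] on .074 [0.7343 0.1265]
px 178 298 [28. 68.] z 0.43 on .12 [0.4609 0.0722] on .074 [0.4533 0.0432]
px 209 222 [23. 25.] z 0.074 on .12 [0.4738 0.1774] on .074 [0.4678 0.1611]
px 287 185 [28. 29.] z 0.12 on .12 [0.5483 0.2452] on .074 [0.5513 0.2371]
[0.54414014 0.24764505 0.33920377] 106.91503705510067
rot [-0.  -0.1 -0.1] shift [-0.12 -0.16 -0.08]
```

View pics/w1.png

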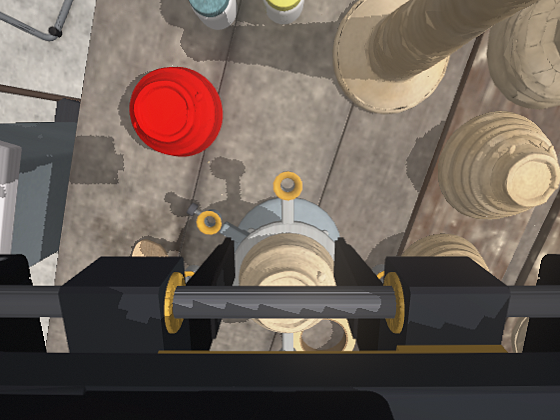

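The wrist view shows the wheel's next bush at (287,185), the bracket's bush at (209,222), the red look-alike bowl at (176,112), and free space around the bush. I descend part-way and refine.

>>> move_arm:
  increments:
    - [0, 0, 0, -0.2, -0.3, 5, 0.55]
    - [0, 0, 0, -0.2, -0.3, 10, 0.55]
    - [0, 0, 0, -0.2, -0.3, 15, 0.55]
    - [0, 0, 0, -0.2, -0.3, 15, 0.55]

```text
time_s: 2.52
tool_pos: [0.5399, 0.2387, 0.1874]
eef_rot: [-0.002, 0.596, 0.803, -0.003]
wrist_force: [-0.9, 0.2, 0.7]
grip_width: 0.552
finger_force: 0.0
```

```bash
python3 brass.py w2; python3 -c "
from h import *
C=cam('wrist'); o=monitor.get_obs(); Rt=Rq(o['eef_rot']);t=np.array(o['tool_pos']); print('tip mid px',proj(C,[t+Rt@[0,0,.008], t+Rt@[0,0,.008+.054]]))
plan([(.546,.2455,.106,107)])"
```

```text
px 372 349 [  8. 456.] z 0.284 on .12 [0.6343 0.1627] on .074 [0.6569 0.1337]
px 393 303 [21. 63.] z 0.277 on .12 [0.6349 0.2046] on .074 [0.6577 0.1841]
px 178 287 [38. 83.] z 0.277 on .12 [0.4798 0.1701] on .074 [0.4715 0.1427]
px 297 219 [45. 47.] z 0.12 on .12 [0.548  0.2453] on .074 [0.5534 0.2329]
[0.54115961 0.23910023 0.19000216] 106.76400344985359
tip mid px [[281.97031592 257.88335291]
 [282.37113334 227.11439077]]
rot [-0.1  0.  -0.2] shift [0.47 0.67 8.4 ]
```

>>> move_arm:
  increments:
    - [0, 0, 0, 0.4, 0.85, 2, 0.55]
    - [0, 0, 0, 0.4, 0.85, 6, 0.5]
    - [0, 0, 0, 0.4, 0.85, 8.4, 0.48]
    - [0, 0, 0, 0.4, 0.85, 8.4, 0.46]

```text
time_s: 3.08
tool_pos: [0.5484, 0.2456, 0.1055]
eef_rot: [-0.0, 0.596, 0.803, -0.001]
wrist_force: [-0.3, -0.3, 1.3]
grip_width: 0.466
finger_force: 0.0
```

```bash
python3 -c "
from h import *
o=monitor.get_obs();print(o['tool_pos'],yaw(o),o['wrist_force'],o['grip_width'])
c=np.array([.5839,.1308])
W=[]
for a in (115,123,131,139,147,155,165.4,167):
    W.append((*(c+.12*np.array([np.cos(np.radians(a)),np.sin(np.radians(a))])),.106,a))
plan(W)"
```

```text
[0.54839542 0.24564595 0.10554901] 106.76860822573532 [-0.31227875 -0.33993305  1.34839397] 0.465751608786052
rot [-0.1  0.  -8.2] shift [-0.14 -1.63 -0.04]
rot [ -0.1  -0.  -16.2] shift [-0.5  -3.27 -0.04]
rot [ -0.1  -0.  -24.2] shift [-1.08 -4.84 -0.04]
rot [ -0.1  -0.  -32.2] shift [-1.87 -6.31 -0.04]
rot [ -0.1  -0.  -40.2] shift [-2.86 -7.66 -0.03]
rot [ -0.1  -0.  -48.2] shift [-4.03 -8.86 -0.03]
rot [ -0.1  -0.  -58.6] shift [ -5.77 -10.16  -0.03]
rot [ -0.1  -0.  -60.2] shift [ -6.06 -10.33  -0.03]
```

>>> move_arm:
  increments:
    - [0, 0, -5, -0.05, -1, 0, 0.4]
    - [0, 0, -10, -0.2, -2, 0, 0.4]
    - [0, 0, -15, -0.45, -3.05, 0, 0.4]
    - [0, 0, -20, -0.8, -4.05, 0, 0.4]
    - [0, 0, -24, -1.1, -4.85, 0, 0.4]

```text
time_s: 3.7
tool_pos: [0.5059, 0.2213, 0.1082]
eef_rot: [0.001, 0.415, 0.91, 0.001]
wrist_force: [0.8, 0.5, -0.3]
grip_width: 0.403
finger_force: 0.1
```

```bash
cat > p.py <<'E'
from h import *
o=monitor.get_obs();print(o['tool_pos'],yaw(o),o['wrist_force'],o['grip_width'])
c=np.array([.5839,.1308])
plan([(*(c+.12*np.array([np.cos(np.radians(a)),np.sin(np.radians(a))])),.106,a) for a in (136,141,146,151,156,161,165.4)])
E
python3 p.py
```

```text
[0.50592682 0.22125453 0.1082158 ] 130.91627271314536 [ 0.79040584  0.50867576 -0.31614326] 0.40303431581710686
rot [ 0.2  0.1 -5.1] shift [ 0.01 -1.1   0.22]
rot [  0.2   0.1 -10.1] shift [-0.13 -2.13  0.22]
rot [  0.2   0.1 -15.1] shift [-0.36 -3.16  0.21]
rot [  0.2   0.1 -20.1] shift [-0.67 -4.15  0.21]
rot [  0.2   0.1 -25.1] shift [-1.07 -5.12  0.21]
rot [  0.2   0.1 -30.1] shift [-1.56 -6.05  0.21]
rot [  0.1   0.1 -34.5] shift [-2.05 -6.83  0.2 ]
```

>>> move_arm:
  increments:
    - [0, 0, -4, 0, -0.9, 0.1, 0.4]
    - [0, 0, -8, -0.1, -1.7, 0.1, 0.4]
    - [0, 0, -12, -0.2, -2.5, 0.1, 0.4]
    - [0, 0, -16, -0.4, -3.35, 0.1, 0.4]
    - [0, 0, -20, -0.67, -4.15, 0.1, 0.4]

```text
time_s: 4.32
tool_pos: [0.4792, 0.1893, 0.1071]
eef_rot: [0.002, 0.251, 0.968, 0.001]
wrist_force: [-0.3, 3.1, -0.1]
grip_width: 0.398
finger_force: 1.2
```

```bash
python3 p.py
```

```text
[0.47922002 0.18925633 0.10714557] 150.8933457673505 [-0.2551546   3.0577294  -0.12000629] 0.39796227275316315
rot [ 0.2  0.1 14.9] shift [-0.39  3.07  0.12]
rot [0.2 0.1 9.9] shift [-0.17  2.05  0.12]
rot [0.2 0.1 4.9] shift [-0.03  1.01  0.12]
rot [ 0.2  0.2 -0.1] shift [ 0.01 -0.04  0.11]
rot [ 0.2  0.2 -5.1] shift [-0.04 -1.08  0.11]
rot [  0.2   0.2 -10.1] shift [-0.18 -2.12  0.11]
rot [  0.1   0.2 -14.5] shift [-0.37 -3.02  0.11]
```

Pushing against the catch now. I continue slowly to the catch, then open.

>>> move_arm:
  increments:
    - [0, 0, -4, 0, -0.8, 0, 0.4]
    - [0, 0, -8, -0.1, -1.6, 0, 0.4]
    - [0, 0, -11, -0.2, -2.3, 0, 0.4]
    - [0, 0, -14, -0.35, -2.95, 0, 0.4]
    - [0, 0, -14, -0.35, -2.95, 0, 0.5]

```text
time_s: 4.95
tool_pos: [0.4676, 0.1614, 0.1067]
eef_rot: [0.001, 0.133, 0.991, 0.0]
wrist_force: [0.2, 0.1, -0.8]
grip_width: 0.461
finger_force: 0.0
```

>>> move_arm:
  increments:
    - [0, 0, 0, 0, 0, 0, 0.55]
    - [0, 0, 0, 0, 0, 0, 0.55]
    - [0, 0, 0, 0, 0, -5, 0.55]
    - [0, 0, 0, 3, 0, -10, 0.7]
    - [0, 0, 0, 6, 0, -15, 0.8]

```text
time_s: 5.58
tool_pos: [0.4079, 0.1773, 0.2567]
eef_rot: [-0.0, 0.133, 0.991, -0.0]
wrist_force: [-0.2, 0.3, 0.4]
grip_width: 0.707
finger_force: 0.0
```

>>> move_arm:
  increments:
    - [0, 0, 0, 0.8, 0, -2, 0.9]
    - [0, 0, 0, 0.8, 0, -2, 0.9]
    - [0, 0, 0, 0.8, 0, -2, 0.9]

```text
time_s: 5.95
tool_pos: [0.4011, 0.1791, 0.2743]
eef_rot: [-0.001, 0.133, 0.991, -0.0]
wrist_force: [-1.1, -0.4, -0.9]
grip_width: 0.896
finger_force: 0.0
```

```bash
python3 brass.py w3
python3 - <<'E'
from h import *
for n in("scene","side"):
    C,im,dep=grab(n); hsv=cv2.cvtColor(im,cv2.COLOR_BGR2HSV); M=cv2.inRange(hsv,(15,150,90),(30,255,255)); P=cloud(C,dep)
    k,l,s,c=cv2.connectedComponentsWithStats(M)
    for i in range(1,k):
        q=np.median(P[l==i],0)
        if s[i,4]>=5 and np.hypot(q[0]-.58,q[1]-.131)<.15: print(n,c[i].round(1),s[i,4],q.round(3),onz(C,[c[i]],.12 if q[2]>.1 else .074).round(3)[0])
E
```

```text
px 496 348 [  7. 541.] z 0.371 on .12 [0.6206 0.355 ] on .074 [0.6623 0.3778]
px 458 302 [31. 63.] z 0.365 on .12 [0.5544 0.323 ] on .074 [0.5865 0.3412]
px 110 302 [32. 63.] z 0.365 on .12 [ 0.4607 -0.022 ] on .074 [ 0.4792 -0.054 ]
px 283 257 [34. 46.] z 0.12 on .12 [0.46   0.1628] on .074 [0.4783 0.1577]
[0.40106565 0.17906889 0.27406423] 164.7458493170342
scene [232.8 204.9] 34 [0.697 0.101 0.118] [0.694 0.105 0.12 ]
scene [282. 207.] 35 [0.554 0.012 0.117] [0.548 0.02  0.12 ]
scene [219.3 228. ] 41 [0.612 0.247 0.117] [0.607 0.253 0.12 ]
scene [274.  230.5] 43 [0.468 0.161 0.118] [0.462 0.166 0.12 ]
scene [274.4 244.1] 38 [0.465 0.162 0.071] [0.462 0.167 0.074]
side [249.6 205.9] 16 [0.463 0.16  0.116] [0.463 0.151 0.12 ]
side [315.3 209.1] 21 [0.697 0.098 0.118] [0.695 0.092 0.12 ]
side [250.1 217.1] 17 [0.464 0.165 0.071] [0.464 0.154 0.074]
side [277.4 221.2] 23 [0.549 0.016 0.117] [0.549 0.007 0.12 ]
```

View pics/w3.png

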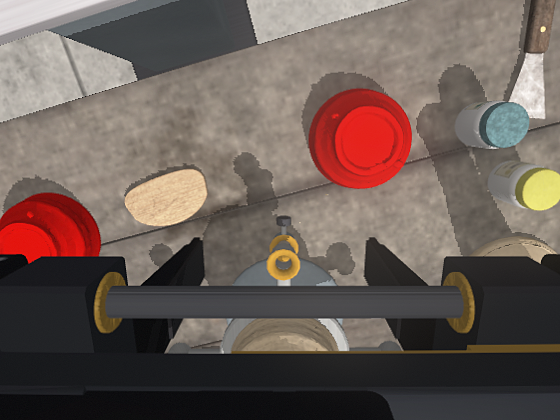

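The wrist view shows the lug bush at (284,263) directly over the bracket's bush and in line with the thumbscrew at (284,222). The scene camera also puts the two mouths on one axis within 1 mm, so the wheel has caught. Now the rod.

```bash
python3 -c "
from h import *
plan([(.48,.02,.34,120),(.594,-.265,.34,90)])"
```

```text
rot [-0.1 -0.1 44.7] shift [-11.78 -13.28  -6.59]
rot [-0.1 -0.  74.7] shift [-30.28 -37.77  -6.6 ]
```

>>> move_arm:
  increments:
    - [0, 0, 9, -2.5, -2.5, -3, 0.9]
    - [0, 0, 18, -5.5, -6, -6, 0.9]
    - [0, 0, 27, -8.5, -9.5, -6.6, 0.9]
    - [0, 0, 36, -11.5, -13.5, -6.6, 0.9]
    - [0, 0, 45, -14.5, -17.5, -6.6, 0.9]

```text
time_s: 6.72
tool_pos: [0.4955, -0.0295, 0.3405]
eef_rot: [-0.001, 0.504, 0.864, -0.0]
wrist_force: [0.3, 0.7, -0.2]
grip_width: 0.9
finger_force: 0.0
```

```bash
python3 -c "
from h import *
plan([(.594,-.265,.34,90)])"
```

```text
rot [-0.1 -0.  29.4] shift [-25.35  -3.     0.03]
```

>>> move_arm:
  increments:
    - [0, 0, 8, -5.5, -0.6, 0, 0.7]
    - [0, 0, 16, -11, -1.3, 0, 0.6]
    - [0, 0, 24, -16.5, -2, 0, 0.5]
    - [0, 0, 29.4, -22, -2.6, 0, 0.5]
    - [0, 0, 29.4, -25.3, -3, 0, 0.5]

```text
time_s: 7.35
tool_pos: [0.5951, -0.2651, 0.3393]
eef_rot: [-0.001, 0.706, 0.708, -0.0]
wrist_force: [-0.2, 0.1, 0.5]
grip_width: 0.509
finger_force: 0.0
```

>>> move_arm:
  increments:
    - [0, 0, 0, 0, 0, 0, 0.5]
    - [0, 0, 0, 0, 0, 0, 0.5]

```text
time_s: 7.6
tool_pos: [0.5943, -0.2618, 0.3404]
eef_rot: [-0.001, 0.705, 0.709, -0.0]
wrist_force: [-0.4, -0.1, -0.0]
grip_width: 0.5
finger_force: 0.0
```

Run:
```python
from h import *
C,im,dep=grab("wrist"); cv2.imwrite("pics/w4.png",im); P=cloud(C,dep)
k=(P[...,2]>.178)&(P[...,2]<.195)&(dep>0)&(abs(P[...,1]+.265)<.03)&(abs(P[...,0]-.594)<.03)
q=P[k]; print(k.sum(),q.mean(0) if k.any() else 0,q.min(0),q.max(0)); v,u=np.where(k); print(u.mean(),v.mean(), onz(C,[(u.mean(),v.mean())],.186))
o=monitor.get_obs();print(o['tool_pos'],yaw(o)); plan([(*q.mean(0)[:2],.154,90)])
```

```text
130 [ 0.59383628 -0.26735417  0.18491092] [ 0.58856843 -0.27360658  0.1786263 ] [ 0.5990864  -0.26233124  0.18747604]
282.4846153846154 203.4 [[ 0.59384042 -0.26709427  0.186     ]]
[ 0.59428083 -0.26142786  0.34095296] 90.3983248618967
rot [-0.  -0.   0.4] shift [-0.6  -0.04 18.7 ]
```

View pics/w4.png

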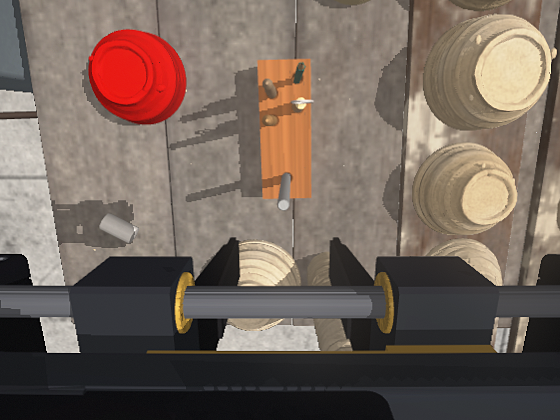

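The wrist view shows the rod's top at (283,204), standing alone, with the tools at (265–305, 70–120) well away. Descending to grip.

>>> move_arm:
  increments:
    - [0, 0, 0, -0.55, 0, 5, 0.5]
    - [0, 0, 0, -0.55, 0, 10, 0.5]
    - [0, 0, 0, -0.55, 0, 14, 0.5]
    - [0, 0, 0, -0.55, 0, 18.7, 0.5]
    - [0, 0, 0, -0.55, 0, 18.7, 0.5]

```text
time_s: 8.28
tool_pos: [0.5933, -0.2661, 0.152]
eef_rot: [-0.003, 0.704, 0.71, -0.001]
wrist_force: [0.1, 0.7, -0.1]
grip_width: 0.498
finger_force: 0.0
```

```bash
python3 -c "
from h import *
o=monitor.get_obs();print(o['tool_pos'],yaw(o),o['wrist_force']); plan([(.5938,-.267,.154,90.4)])"
```

```text
[ 0.5933046  -0.26607915  0.15200401] 90.429712483177 [ 0.12386578  0.71105554 -0.11359015]
rot [-0.3 -0.2  0. ] shift [-0.09  0.05 -0.2 ]
```

Close, let it settle, then lift.

>>> move_arm:
  increments:
    - [0, 0, 0, -0.1, 0, -0.2, 0]
    - [0, 0, 0, -0.1, 0, -0.2, 0]
    - [0, 0, 0, -0.1, 0, -0.2, 0]
    - [0, 0, 0, -0.1, 0, -0.2, 0]
    - [0, 0, 0, -0.1, 0, -0.2, 0]

```text
time_s: 8.9
tool_pos: [0.5951, -0.2689, 0.1569]
eef_rot: [0.001, 0.705, 0.709, 0.0]
wrist_force: [1.3, 0.5, 3.3]
grip_width: 0.118
finger_force: 30.0
```

>>> move_arm:
  increments:
    - [0, 0, 0, 0, 0, 0, 0]
    - [0, 0, 0, 0, 0, -2, 0]
    - [0, 0, 0, 0, 0, -5, 0]
    - [0, 0, 0, 0, 0, -9, 0]
    - [0, 0, 0, 0, 0, -13, 0]

```text
time_s: 9.52
tool_pos: [0.594, -0.2686, 0.2867]
eef_rot: [-0.001, 0.705, 0.709, -0.0]
wrist_force: [-0.6, -0.4, -2.3]
grip_width: 0.12
finger_force: 30.0
```

>>> move_arm:
  increments:
    - [0, 0, 0, 0, 0, -5, 0]
    - [0, 0, 0, 0, 0, -8, 0]
    - [0, 0, 0, 0, 0, -8, 0]

```text
time_s: 9.9
tool_pos: [0.5946, -0.2688, 0.3677]
eef_rot: [0.001, 0.705, 0.709, 0.0]
wrist_force: [1.3, -0.1, -3.2]
grip_width: 0.119
finger_force: 30.0
```

```bash
python3 -c "
from h import *
o=monitor.get_obs();print(o['tool_pos'],yaw(o),o['wrist_force'],o['grip_width']*95,o['finger_force'],o['joint_pos']); plan([(.5,-.05,.37,125),(.465,.161,.37,165)])"
```

```text
[ 0.59460906 -0.26884879  0.36765597] 90.36532436520385 [ 1.25743261 -0.0960749  -3.17099263] 11.325418374961611 29.99189100744843 [-5.25710838e-01  4.34373343e-01  1.27007981e+00 -2.06512100e-04
  1.43451577e+00 -5.32060788e-01]
rot [  0.1   0.1 -34.6] shift [21.94 -9.32 -0.29]
rot [  0.    0.2 -74.6] shift [ 43.07 -12.69  -0.33]
```

>>> move_arm:
  increments:
    - [0, 0, 0, 0, 0, -2, 0]
    - [0, 0, 0, -0.5, -1.5, -4, 0]
    - [0, 0, -5, 4, -4, -4, 0]
    - [0, 0, -10, 9, -6.5, -4, 0]
    - [0, 0, -16, 14, -8, -4, 0]

```text
time_s: 10.52
tool_pos: [0.5115, -0.1283, 0.4058]
eef_rot: [-0.0, 0.598, 0.801, -0.0]
wrist_force: [0.5, 0.1, -1.5]
grip_width: 0.116
finger_force: 30.0
```

```bash
python3 -c "
from h import *
o=monitor.get_obs();print(o['tool_pos'],o['joint_pos']); plan([(.465,.161,.39,120)])"
```

```text
[ 0.51149439 -0.1283405   0.40576062] [-3.71005947e-01  2.10748079e-01  1.50219335e+00 -2.47752077e-04
  1.42970623e+00 -6.58675920e-01]
rot [ -0.1  -0.  -13.5] shift [29.06  3.75  1.59]
```

>>> move_arm:
  increments:
    - [0, 0, -3, 6, 0.8, 0.3, 0]
    - [0, 0, -6, 12, 1.6, 0.6, 0]
    - [0, 0, -9, 18, 2.4, 1, 0]
    - [0, 0, -12, 24, 3.1, 1.5, 0]
    - [0, 0, -13.5, 29, 3.7, 1.6, 0]

```text
time_s: 11.15
tool_pos: [0.4659, 0.1607, 0.3895]
eef_rot: [-0.0, 0.5, 0.866, -0.001]
wrist_force: [0.8, 0.1, -2.2]
grip_width: 0.118
finger_force: 30.0
```

>>> move_arm:
  increments:
    - [0, 0, 0, 0, 0, 0, 0]
    - [0, 0, 0, 0, 0, 1.5, 0]
    - [0, 0, 0, 0, 0, 1.5, 0]
    - [0, 0, 0, 0, 0, 1.5, 0]

```text
time_s: 11.65
tool_pos: [0.4676, 0.1584, 0.3751]
eef_rot: [-0.0, 0.502, 0.865, -0.0]
wrist_force: [0.3, -0.7, -1.4]
grip_width: 0.119
finger_force: 30.0
```

Run:
```python
from h import *
o=monitor.get_obs();C,im,dep=grab("wrist"); cv2.imwrite("pics/w5.png",im[100:400,100:500]); P=cloud(C,dep)
print(o['tool_pos'],yaw(o),o['wrist_force'])
t=np.array(o['tool_pos']);Rt=Rq(o['eef_rot'])
tip=t+Rt@[0,0,.151];print("tip if straight",tip,proj(C,[tip]),"lug px",proj(C,[(.465,.161,.12)]))
for n in("scene","side"):
    D,i2,d2=grab(n); np.savez(n+"5.npz",im=i2,dep=d2); cv2.imwrite(f"pics/{n}5.png",i2)
    print(n,"tip px",proj(D,[tip])[0],"lug px",proj(D,[(.465,.161,.12)])[0])
    a,b=[cv2.resize(x,None,fx=4,fy=4,interpolation=cv2.INTER_CUBIC) for x in (i2[130:270,215:315] if n=="scene" else i2[100:240,200:300],i2[:1,:1])]
    cv2.imwrite(f"pics/{n}5c.png",a)
a=cv2.imread("pics/scene5c.png");b=cv2.imread("pics/side5c.png");cv2.imwrite("pics/c5.png",np.hstack([a,b]))
```

```text
[0.46762684 0.15844206 0.37509075] 119.76924443503883 [ 0.25192107 -0.67629374 -1.4088332 ]
tip if straight [0.46757025 0.15840032 0.22409077] [[282.80605634 198.01646531]] lug px [[282.30558999 176.42197466]]
scene tip px [273.35722702 197.22277255] lug px [274.45950777 229.52472003]
side tip px [249.78823981 178.06754035] lug px [249.95876937 204.81801545]
```

View pics/w5.png

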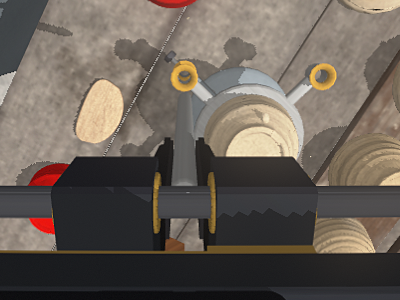

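View pics/c5.png

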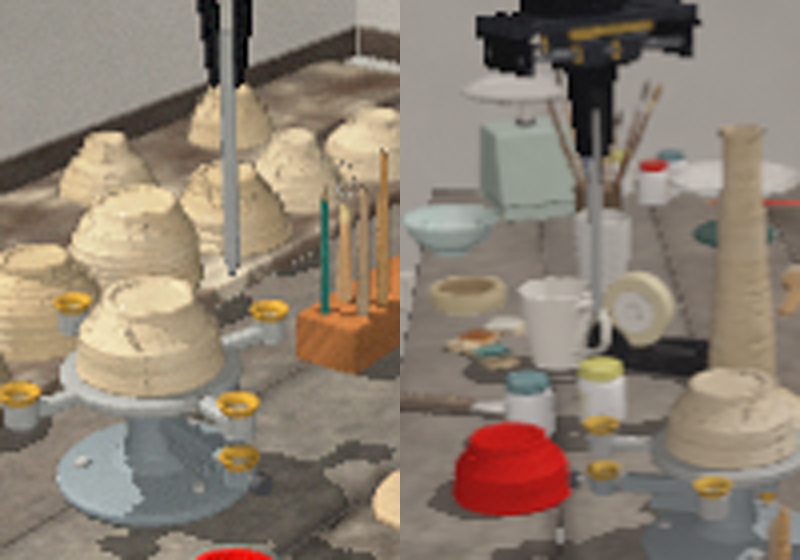

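The wrist crop shows the rod running from the fingers to its tip at about crop (184,85), next to the lug mouth at (184,76). In the two other views the tip is at scene (273.2,197.5) and side (249,177), within 1 px of the prediction for a straight-held rod. The lug mouth also agrees with (0.465, 0.161). I correct by 3 mm and descend to just above the mouth.

>>> move_arm:
  increments:
    - [0, 0, 0, 0.35, -0.1, 2, 0]
    - [0, 0, 0, 0.35, -0.1, 5, 0]
    - [0, 0, 0, 0.35, -0.1, 8, 0]
    - [0, 0, 0, 0.35, -0.1, 9.3, 0]
    - [0, 0, 0, 0.35, -0.1, 9.3, 0]

```text
time_s: 12.42
tool_pos: [0.4649, 0.1619, 0.2822]
eef_rot: [-0.0, 0.501, 0.865, -0.0]
wrist_force: [1.0, -0.1, -1.3]
grip_width: 0.116
finger_force: 30.0
```

```bash
cat > tip.py <<'E'
from h import *
o=monitor.get_obs(); print(o['tool_pos'],yaw(o),o['wrist_force'])
t=np.array(o['tool_pos']);Rt=Rq(o['eef_rot'])
tip=t+Rt@[0,0,.151];print("tip",tip); o_=[]
for n,(x0,y0) in(("scene",(244,170)),("side",(220,145))):
    D,i2,d2=grab(n); print(n,proj(D,[tip])[0],proj(D,[(.465,.161,.12)])[0])
    o_.append(cv2.resize(i2[y0:y0+80,x0:x0+60],None,fx=6,fy=6,interpolation=cv2.INTER_CUBIC))
cv2.imwrite("pics/tip1.png",np.hstack(o_)); plan([(.465,.161,t[2],yaw(o))])
E
python3 tip.py
```

```text
[0.46491491 0.16190028 0.28217301] 119.85489846819839 [ 1.00855669 -0.07992154 -1.33051422]
tip [0.46480744 0.16186875 0.13117306]
scene [274.22292744 226.34042792] [274.45950777 229.52472003]
side [249.79621792 201.91468205] [249.95876937 204.81801545]
rot [0.1 0.  0. ] shift [-0.07 -0.08  0.11]
```

View pics/tip1.png

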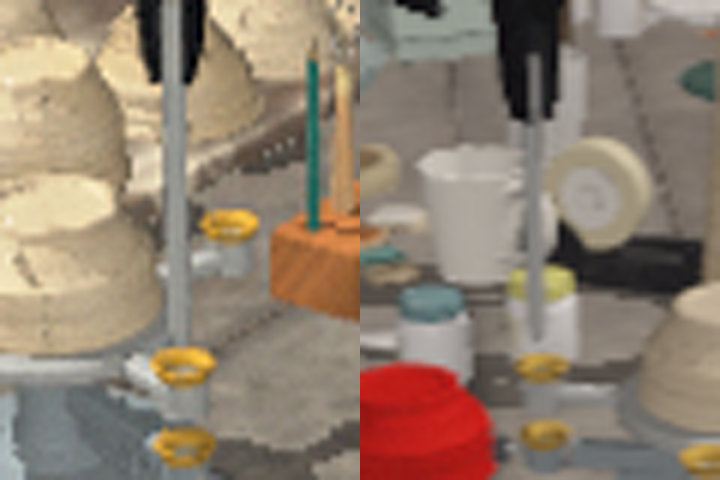

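The left view shows the rod just above the lug mouth at crop (183,365). The right view shows the tip at crop (537,338) above the mouth at (543,365). The offset is under about 1 px, so I measure it at subpixel level before lowering.

Run:
```python
from h import *
t=np.array(monitor.get_obs()['tool_pos'])
A=[];b=[];A2=[];b2=[]
for n in("scene","side"):
    D,im,dep=grab(n); P=cloud(D,dep); hsv=cv2.cvtColor(im,cv2.COLOR_BGR2HSV)
    br=(cv2.inRange(hsv,(15,120,70),(32,255,255))>0)
    def rim(z,px):  # extents of a rim
        v,u=np.where(br&(np.hypot(*(np.indices(br.shape)-np.array([px[1],px[0]])[:,None,None]))<8)&(abs(P[...,2]-z)<.02)); return u.min()/2+u.max()/2,u.mean(),v.min(),v.max(),len(u)
    l=proj(D,[(.465,.161,.12)])[0]; w=proj(D,[(.465,.161,.074)])[0]
    print(n,"lug",rim(.116,l),"low",rim(.07,w),"pred",l.round(1),w.round(1))
    for z in(.145,.16,.18,.2):
        p=proj(D,[(t[0],t[1],z)])[0]; r=int(round(p[1])); x0=int(p[0])-8
        k=(dep[r,x0:x0+17]>0)&(np.hypot(P[r,x0:x0+17,0]-t[0],P[r,x0:x0+17,1]-t[1])<.05)
        print(n,"rod z",z,"pred u",p[0].round(2),"seen",(x0+np.where(k)[0].mean()).round(2),k.sum())
    e=.001; print("du/dx,du/dy per mm",[(proj(D,[(.465+e*(i==0),.161+e*(i==1),.12)])[0]-l)[0].round(3) for i in(0,1)])
```

```text
scene lug (np.float64(274.0), np.float64(274.18367346938777), np.int64(228), np.int64(233), 49) low (np.float64(274.5), np.float64(274.3658536585366), np.int64(241), np.int64(247), 41) pred [274.5 229.5] [274.9 242.9]
scene rod z 0.145 pred u 273.94 seen 273.5 4
scene rod z 0.16 pred u 273.8 seen 273.5 4
scene rod z 0.18 pred u 273.6 seen 272.5 4
scene rod z 0.2 pred u 273.41 seen 272.5 4
du/dx,du/dy per mm [np.float64(-0.258), np.float64(-0.21)]
side lug (np.float64(250.5), np.float64(250.0), np.int64(204), np.int64(208), 27) low (np.float64(250.5), np.float64(250.28571428571428), np.int64(215), np.int64(219), 28) pred [250.  204.8] [250.4 216.2]
side rod z 0.145 pred u 249.81 seen 249.5 4
side rod z 0.16 pred u 249.67 seen 249.5 4
side rod z 0.18 pred u 249.5 seen 249.0 3
side rod z 0.2 pred u 249.32 seen 249.0 3
du/dx,du/dy per mm [np.float64(0.272), np.float64(-0.014)]
```

>>> move_arm:
  increments:
    - [0, 0, 0, -0.2, 0, 0.5, 0]
    - [0, 0, 0, -0.2, 0, 1, 0]
    - [0, 0, 0, -0.2, 0, 1.5, 0]
    - [0, 0, 0, -0.2, 0, 2, 0]
    - [0, 0, 0, -0.2, 0, 2.5, 0]

```text
time_s: 13.25
tool_pos: [0.4658, 0.1602, 0.2569]
eef_rot: [-0.0, 0.501, 0.865, -0.0]
wrist_force: [0.6, -0.6, -1.3]
grip_width: 0.119
finger_force: 30.0
```

>>> move_arm:
  increments:
    - [0, 0, 0, 0, 0, 0.5, 0]
    - [0, 0, 0, 0, 0, 1, 0]
    - [0, 0, 0, 0, 0, 1.5, 0]

```text
time_s: 13.62
tool_pos: [0.4659, 0.1602, 0.242]
eef_rot: [0.0, 0.501, 0.865, -0.0]
wrist_force: [0.1, -0.0, -1.4]
grip_width: 0.123
finger_force: 30.0
```

>>> move_arm:
  increments:
    - [0, 0, 0, 0, 0, 0.6, 0]
    - [0, 0, 0, 0, 0, 1.2, 0]
    - [0, 0, 0, 0, 0, 1.8, 0]
    - [0, 0, 0, 0, 0, 2.4, 0]
    - [0, 0, 0, 0, 0, 3, 0]

```text
time_s: 14.25
tool_pos: [0.4658, 0.1602, 0.2118]
eef_rot: [-0.0, 0.501, 0.865, -0.0]
wrist_force: [-0.4, -0.6, -1.1]
grip_width: 0.118
finger_force: 30.0
```

Run:
```python
from h import *
o=monitor.get_obs();print(o['tool_pos'],o['wrist_force'],o['torque'])
c=[]
for n,(x0,y0) in(("scene",(244,180)),("side",(220,160))):
    D,i2,d2=grab(n); c.append(cv2.resize(i2[y0:y0+80,x0:x0+60],None,fx=6,fy=6,interpolation=cv2.INTER_CUBIC))
cv2.imwrite("pics/in1.png",np.hstack(c))
```

```text
[0.46578381 0.16022043 0.21182253] [-0.35099469 -0.57320816 -1.11673699] [-0.07529058 -0.20007817  0.03489863]
```

View pics/in1.png

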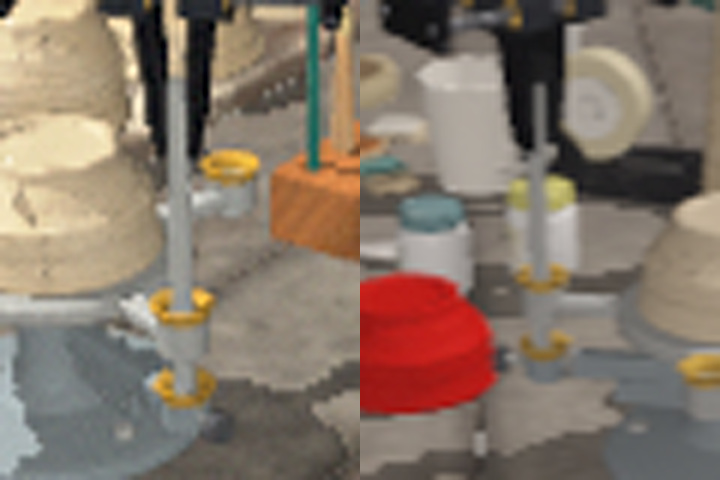

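The rod goes down through the wheel's bush at crop (182,305) and (543,276) and into the bracket's mouth at (184,385) and (545,345), with almost no side force. I lower it 3.2 cm more and let it settle.

>>> move_arm:
  increments:
    - [0, 0, 0, 0, 0, 0.7, 0]
    - [0, 0, 0, 0, 0, 1.4, 0]
    - [0, 0, 0, 0, 0, 2.1, 0]
    - [0, 0, 0, 0, 0, 2.7, 0]
    - [0, 0, 0, 0, 0, 3.2, 0]

```text
time_s: 14.98
tool_pos: [0.4658, 0.1602, 0.1798]
eef_rot: [0.0, 0.501, 0.865, -0.0]
wrist_force: [1.1, -2.0, -1.1]
grip_width: 0.119
finger_force: 30.0
```

>>> move_arm:
  increments:
    - [0, 0, 0, 0, 0, 0, 0]
    - [0, 0, 0, 0, 0, 0, 0]
    - [0, 0, 0, 0, 0, 0, 0]
    - [0, 0, 0, 0, 0, 0, 0]

```text
time_s: 15.48
tool_pos: [0.4658, 0.1602, 0.1803]
eef_rot: [0.0, 0.501, 0.865, -0.0]
wrist_force: [0.6, -1.2, -3.3]
grip_width: 0.122
finger_force: 30.0
```

Run:
```python
from h import *
o=monitor.get_obs();print(o['tool_pos'],o['wrist_force'],o['torque'],o['finger_force'],o['dq'])
t=np.array(o['tool_pos'])
for n in("scene","side"):
    D,im,dep=grab(n); P=cloud(D,dep)
    k=(np.hypot(P[...,0]-.4655,P[...,1]-.1605)<.03)&(dep>0)
    z=P[...,2][k]; h=np.histogram(z,np.arange(.0,.28,.01))[0]; print(n,h)
    hi=k&(P[...,2]>.14)&(P[...,2]<.25); print("rodtop? max z",np.sort(P[...,2][hi])[-3:])
    print("bowl mean",P[(np.hypot(P[...,0]-.58,P[...,1]-.131)<.08)&(P[...,2]>.15)&(P[...,2]<.17)].mean(0))
```

```text
[0.46576723 0.16022373 0.18033564] [ 0.60277215 -1.17647503 -3.32394457] [-0.49227096 -0.36723611  0.00328247] 29.99457747651377 [ 0.00149969 -0.0007219   0.00161298  0.00131742 -0.00043786 -0.00159137]
scene [39  0  2  5  8 31 41 38 12 23 35 47 15 11 14 11 13 20 29 33 36 29 32 31
 17 11 10 31]
rodtop? max z [0.24514047 0.24561803 0.24869596]
bowl mean [0.57407932 0.13937645 0.16021319]
side [46  0  1  3  5 22 34 27  6 16 33 29 11  8  7  8  8 17 24 25 26 30 28 34
 17  5  9 24]
rodtop? max z [0.24821722 0.2482296  0.24982787]
bowl mean [0.5802584  0.11332369 0.16052   ]
```

Both views see the rod below the bracket between about 0.028 and 0.05 m, so the tip is at about 0.029 m. The rod is upright, at rest and gripped at 30 N. Handing in.

```bash
python3 -c "
from rig import workorder
print(workorder.job_done())"
```

```text
the job is handed in; nothing more can be done
None
```

I handed the job in at about 15.6 s: the wheel is in its next catch, and the rod runs through both bushes with its tip about 2 cm below the bracket's bush, still gripped; the verdict was not shown.

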